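# Slotted weight onto the bike-hoist hanger

## Robot

A 7-joint arm with a two-finger parallel gripper is mounted at the origin on the work surface. World frame = base frame: x ahead of the robot, y to its left, z up, the work surface at z = 0. Lengths are in m, angles in rad, forces in N, time in s.
With the tool pointing down it reaches from about 0.35 to 0.9 m from the base axis. Payload 19.9 kg.
Tool frame: the origin (TCP) lies between the finger pads; the fingertips stand 17 mm ahead of it and the grasp point (between the pads) lies 2 mm behind it (tip_reach is the distance from the TCP to the fingertips, in m); y points along the fingers, z is the direction in which the jaws open and shut, and the axes are right-handed (so a half turn about y gives the same grasp; the last joint's range is limited). The gripper opens to 94 mm and grips with 3 to 60 N. Pads are 16 mm wide; open, the fingers measure 119 mm over their backs; the gripper's body (75 mm by 177 mm) begins 78 mm behind the grasp point.
Start: joints at [-1.387, 0.417, -0.01, 1.614, 0.005, 1.111, -0.053], TCP at [0.139, 0.609, 0.222] pointing down, gripper open.
Joint ranges: [-2.81, 2.81], [-0.39, 2.02], [-1.27, 1.25], [0.06, 2.57], [-1.19, 4.33], [0.19, 2], [-2.82, 2.82]. Speed limits (rad/s): [1.89, 1.89, 2.39, 2.39, 3.01, 3.01, 3.01].

## Interface

Orientations are given as [roll, pitch, yaw] about the fixed x, y, z axes, in that order (R = Rz(yaw) Ry(pitch) Rx(roll)).
In Python, from cell import read_state, read_camera, camera_info, finish_job, recognise, trace, landmark_of, tip_reach gives the robot as it stands.
- The arm moves only by the tool move_arm, never from a script. Its argument "targets" is a list of rows, each an object of numbers: "tx", "ty", "tz": the shift along the tool's x, y, z in mm; "ax", "ay", "az": the turn, a rotation vector about the tool's x, y, z in rad; "grip": the gripper command: -1 is shut, 1 is fully open, values between are in proportion. A call has 1 to 20 rows; each row shifts and turns the commanded pose from where the row before left it, along the tool's axes as they then stand; what a row does not reach is not made up. A row lasts 1/8 s, in which the tool goes at most 62.5 mm and 10.7 degrees, less where a joint would pass 70% of its speed; a pose out of reach is approached as far as the arm can. A call is refused whole if a number of a shift passes 62.5 or a number of a turn 0.188, either way. A call with a gripper value outside its range is refused whole. The fingers move at their own pace and stop on an object; "squeeze" is the grip in N (left out, the last holds). Time passes only in rows, so rows that do not move let the fingers close. It gives the time, the measured TCP pose, the force and the opening at its end, in the units of the state.
- read_state(): the state, without advancing time (a new reading comes with each control period).
- read_camera(name): name is "scene" or "top" or "wrist"; returns (picture, depth): 384x512x3 uint8, red, green, blue; 384x512 float32, m along the optical axis (not along the pixel's ray), 0 where there is no reading.
- camera_info(name): a dict with "fovy" (degrees; the focal length in pixels is half the picture's height over the tangent of half this angle, whatever the lens; pixels are square), "cx", "cy" (the principal point, pixels), "rvec" (rotation vector, rad) and "tvec" (3), from world to camera coordinates, as OpenCV has them. Camera axes: x right, y down, z forward; pixel columns grow to the right and rows downward; lengths in m; the calibration is good to about 2 mm. A picture is of the moment at which its call begins: read the wrist's pose just before it. camera_info takes no time and is no camera call; for the wrist camera it gives the pose at the moment of the call.
- finish_job(): hands the job in, once; it reports no verdict.
Trained networks look in the newest picture that a camera, given by its name, has taken for a name from the list of things; names that differ only in an ending like _2 or _b are one class to them, and where a whole thing is asked for, a point or a joint stands for the part that bears it (a point fixed in the world has none). Each returns a list of dicts, best first, with "conf" (0 to 1); they miss things now and then, are a little off and sometimes report something else, mostly with a low value. They report only what shows in the picture. A call takes as long as a camera call. They do not tell look-alikes from the thing itself.
- recognise(query, camera): "bbox" ([left, top, right, bottom] in pixels, round what is visible of it).
- trace(query, camera): "pixels" (384x512 bool, what is visible of it) and "bbox" ([left, top, right, bottom] in pixels, round what is visible of it).
- landmark_of(query, camera): "point" ([column, row] in pixels: a listed point, or the origin of a listed thing).
The state is a dict: "time": time; "joint_pos": joint angles; "qvel": joint speeds; "joint_efforts": joint torques, N m; "eef_pos": TCP position; "ee_rot": TCP orientation; "contact_force": force on the tool from outside, world axes, zero at the start; "torque": the same for the moment, N m; "width": finger opening in m.
Only numpy, scipy, OpenCV 4.12 (cv2) and the standard library are available. Lean on these libraries where they do the work, as an engineer would, in place of code of your own. Each camera call takes 0.05 s, during which the arm holds its last target. There are 200 camera calls.

## Task

Slide the green slotted weight sideways onto the stem of the bike hoist's counterweight hanger, under the brass cap and with its slot in line with that of the steel disc just below, feeling with a light push of a few newtons (never 20) until the stem bears on the slot's end, and keep it pressed there for a moment. Then turn it clockwise seen from above, round the stem, until its lug bears on the red stop post, and keep that pressed as lightly for a moment, so that its slot faces away from the one below. Leave it lying flat on the stack, still home on the stem and with its lug at the post, and let go; keep the gripper itself off the hanger and leave the other things undisturbed.

Things in the scene. Friction and masses are not known exactly. Their poses are not given: they have to be found in the camera images.
- weight: Loose green slotted weight, about 0.35 kg: flat disc 80 mm across, 12 mm thick, grip up. Origin: disc centre, on the underside; z up. A straight slot 16 mm wide opens at the rim towards +x; its flat end face is at x = -6 mm, so the stem axis is at the origin when the stem bears on it (2 mm play either side in y).
- weight_grip (a point): Centre of the weight's black upright grip block: 18 mm along weight x, 12 mm along y, 36 mm tall (12 to 48 mm above the weight's underside), at x = -32 mm, y = 0 of the weight. Pinch it across y from above. Axes as the weight's.
- weight_lug (a point): Outer end of the weight's lug, at x = -54 mm, y = 0, mid-thickness: a tongue 14 mm wide in y and as thick as the disc that sticks out of the rim behind the grip. Its +y side is the one that meets the stop post.
- hanger: Fixed steel foot plate 150 x 130 x 10 mm, black groove along its x axis. Origin: centre of its underside; z up. The 12 mm stem stands in the groove, clamped up to 7.5 mm either side of the origin along x, differently each time: this offset is not in any reading and must be felt for; the clamp holds against 20 N. The weight slides on along the foot's +x from its -x side, its x parallel to the foot's.
- stack_top (a point): Nominal point (origin's x, y; not the true stem offset) 34 mm above the foot's underside: the top face of the steel disc, on which the weight shall lie. Steel and, below it, grey disc are 80 mm across, 12 mm thick and fixed to the stem. The steel disc's slot faces the foot's +x, the grey one's lies at 2.3 rad about z from it.
- cap_under (a point): Nominal point (origin's x, y) 52 mm above the foot's underside: underside of the brass cap on the stem, 26 mm across, 6 mm thick. It leaves 18 mm of height for the 12 mm disc. A steel eye above it, 27 mm wide, ends 88 mm above the ledge.
- stop: Fixed red stop post, 8 mm diameter, at x = -8, y = +49 mm of the foot; its top is 46 mm above the ledge, level with the top of a weight lying on the stack. Origin: on its axis at ledge height. The lug's +y side bears on it once the weight has turned 53 to 83 degrees clockwise (from above) about the stem; the post axis is then at about y = +11 mm of the weight.
- dish: Blue ceramic dish, 96 mm across, 30 mm tall, bystander; origin centre of underside.
- clipbox: Clear plastic box with clip-on lid, 106 x 134 x 58 mm, bystander; origin centre of underside.
- light: Green silicone bike light, 40 mm across, 24 mm tall, bystander; origin centre of underside.
- multitool: Black folded multitool, 95 x 24 x 16 mm, bystander; origin centre of underside.
Not all that is in view belongs to the job. What is meant by the hanger is not blue, and is the larger of those in its own colour.

How it is judged:
By the outcome, as a careful person would: the job done as asked, in the order asked, and still so for the second after the job is handed in, with the robot touching nothing.
It also fails if it takes over 67 s, if anything falls off the work surface, if the arm or the gripper's body presses on something with over 40 N, if the wrist force passes 120 N, or if a joint passes its speed limit or range.

## Working session

There is one attempt and no reset: what is moved stays moved. The work goes in short steps, Python scripts to look and compute and a tool call to move; the robot and the scene stay as the last step left them, time stands still between calls to the robot, and variables do not carry over. Pictures are saved under pics/ and viewed, about 8 in all and at most 12, crops included, and the job is handed in when it is done.

Besides the shell and the picture viewer there is one more tool, called as name(argument=value, ...) on one line, values as JSON. move_arm: Moves the arm, as the interface text tells. Its arguments: {"type":"object","properties":{"targets":{"type":"array","items":{"type":"object","properties":{"tx":{"type":"number"},"ty":{"type":"number"},"tz":{"type":"number"},"ax":{"type":"number"},"ay":{"type":"number"},"az":{"type":"number"},"grip":{"type":"number"}}}},"squeeze":{"type":"number"}},"required":["targets"]}

```bash
mkdir -p pics; ls; cat > h.py <<'E'
import numpy as np, cv2
from cell import *
def snap(cam,fn):
    ci=camera_info(cam); p,d=read_camera(cam)
    cv2.imwrite('pics/'+fn,p[:,:,::-1]); return p,d,ci
def world(ci,d,u,v,z=None):
    """pixel -> world, by depth d (m along axis) or at plane z"""
    f=192/np.tan(np.radians(ci['fovy'])/2); R=cv2.Rodrigues(np.array(ci['rvec'],float))[0]; t=np.array(ci['tvec'],float).ravel()
    u=np.asarray(u,float);v=np.asarray(v,float)
    r=np.stack([(u-ci['cx'])/f,(v-ci['cy'])/f,np.ones_like(u)],-1)
    c=-R.T@t; rw=r@R
    s=(z-c[2])/rw[...,2] if z is not None else d
    return c+rw*np.asarray(s)[...,None]
E
python3 - <<'E'
from h import *
for c in ('scene','top'):
    p,d,ci=snap(c,c+'1.png'); print(c,ci)
    for q in ('weight','hanger','stop','weight_grip','weight_lug','stack_top'):
        r=landmark_of(q,c)
        for x in r[:3]:
            u,v=x['point']; dd=d[min(383,max(0,int(round(v)))),min(511,max(0,int(round(u))))]
            print(q,np.round([u,v],1),round(x['conf'],2),np.round(world(ci,dd,u,v),3))
im=[cv2.imread('pics/%s1.png'%c) for c in('scene','top')]
print(read_state()); print(tip_reach() if callable(tip_reach) else tip_reach)
E
```

```text
pics
scene {'fovy': 49.7113406644168, 'cx': 254.8589736592999, 'cy': 190.28143734512062, 'rvec': array([ 1.39584014,  2.42833604, -0.69539425]), 'tvec': array([ 0.2707939 , -0.37755628,  1.61088534])}
weight [291.3 216.6] 0.64 [0.544 0.142 0.   ]
hanger [212.4 185.6] 0.92 [ 0.589 -0.128  0.036]
hanger [164.3 212.4] 0.91 [ 0.744 -0.21   0.026]
hanger [218.8 126.3] 0.79 [ 0.366 -0.249  0.033]
weight_grip [295.3 201.5] 0.65 [0.514 0.137 0.05 ]
weight_grip [297.8 204. ] 0.35 [0.509 0.144 0.032]
weight_lug [302.1 205.8] 0.9 [0.492 0.154 0.003]
stack_top [215.5 182. ] 0.8 [ 0.572 -0.127  0.035]
stack_top [162.  213.1] 0.7 [ 0.75  -0.215  0.025]
stack_top [216.9 120.1] 0.69 [ 0.349 -0.267  0.04 ]
top {'fovy': 48.78222810591361, 'cx': 258.5123098491224, 'cy': 189.98015823913, 'rvec': array([ 2.13314021, -2.12085388,  0.17784536]), 'tvec': array([-0.00941758,  0.58161228,  1.04361564])}
weight [204.5 208.5] 0.83 [ 0.539  0.139 -0.   ]
hanger [308.6 201.4] 0.91 [ 0.557 -0.138  0.022]
hanger [338.5 135.2] 0.88 [ 0.741 -0.223  0.015]
hanger [356.3 286.6] 0.56 [ 0.339 -0.254  0.033]
weight_grip [
[... 228 characters left out ...]
-0.217  0.041]
{'time': 0.7, 'joint_pos': array([-1.38751176,  0.41738109, -0.01030453,  1.61358591,  0.00473947,
        1.1106936 , -0.05301865]), 'qvel': array([ 0.00109818,  0.00023905,  0.00023339, -0.00030037, -0.00092897,
        0.00059865, -0.00060571]), 'joint_efforts': array([ 1.19218101e-03, -8.50846410e+01,  6.38804678e-01, -4.26230586e+01,
       -4.86994791e-02,  1.36188063e-02,  6.23549340e-05]), 'eef_pos': array([0.13931358, 0.60926691, 0.22244282]), 'ee_rot': array([-1.57083654e+00, -7.16663826e-05, -2.24778523e-01]), 'contact_force': array([-0.66635148, -0.1438301 , -0.7075715 ]), 'torque': array([ 0.00226414,  0.03224583, -0.00792519]), 'width': 0.09397123630214972}
0.017
```

View pics/top1.png

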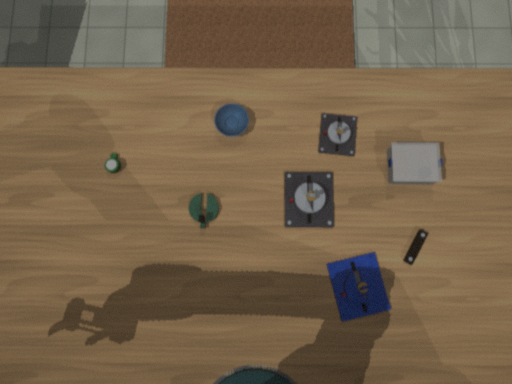

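View pics/scene1.png

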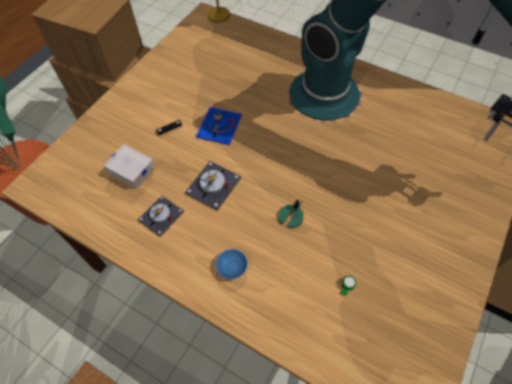

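The job hanger is the dark grey one at top-view (309,199), with its red stop on the left (world +y). The weight is at (204,208) with its slot towards world +x. The blue hanger and the small grey one are decoys.

move_arm(targets=[{"ay":-0.112,"tx":0},{"ay":-0.113},{"tx":30,"tz":-39},{"tx":30,"tz":-39},{"tx":30,"tz":-39},{"tx":30,"tz":-39},{"tx":30,"tz":-39},{"tx":30,"tz":-39},{"tx":30,"tz":-39},{"tx":30,"tz":-39},{"tx":30,"tz":-39},{"tx":30,"tz":-39},{"tx":30,"tz":-39},{"tx":30,"tz":-39},{}])

```text
$.targets[0]: bad value
```

```bash
python3 - <<'E'
from h import *
p,d,ci=snap('wrist','w1.png'); s=read_state(); print(s['eef_pos'],s['ee_rot'],s['time'],s['contact_force'])
for q in ('weight','weight_grip','weight_lug'):
    for x in landmark_of(q,'wrist')[:2]:
        u,v=x['point']; print(q,np.round([u,v],1),round(x['conf'],2),[np.round(world(ci,0,u,v,z),4) for z in (0,.006,.03,.048)])
np.savez('w1.npz',p=p,d=d)
R=cv2.Rodrigues(np.array(ci['rvec']))[0];print('campos',-R.T@ci['tvec'])
E
```

```text
[0.13930053 0.60924671 0.22242005] [-1.57090871e+00 -3.31299750e-05 -2.24826449e-01] 0.75 [-0.34585454  0.719964   -0.18131056]
campos [0.0691668  0.62608555 0.38514031]
```

View pics/w1.png

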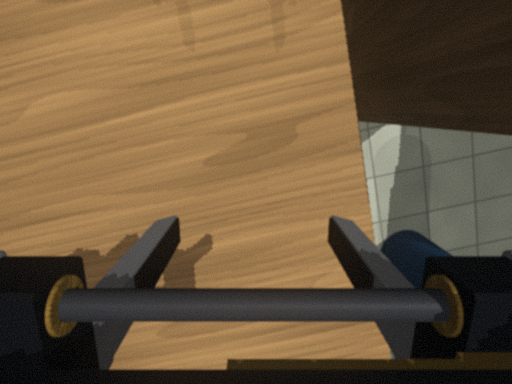

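The call was refused, so I'll give every field. The wrist camera sits about 70 mm behind the tool (tool -x), so I'll go slightly past the weight to see it.

move_arm(targets=[{"tx":0,"ty":0,"tz":0,"ax":0,"ay":-0.112,"az":0,"grip":1},{"tx":0,"ty":0,"tz":0,"ax":0,"ay":-0.113,"az":0,"grip":1},{"tx":35,"ty":0,"tz":-39,"ax":0,"ay":0,"az":0,"grip":1},{"tx":35,"ty":0,"tz":-39,"ax":0,"ay":0,"az":0,"grip":1},{"tx":35,"ty":0,"tz":-39,"ax":0,"ay":0,"az":0,"grip":1},{"tx":35,"ty":0,"tz":-39,"ax":0,"ay":0,"az":0,"grip":1},{"tx":35,"ty":0,"tz":-39,"ax":0,"ay":0,"az":0,"grip":1},{"tx":35,"ty":0,"tz":-39,"ax":0,"ay":0,"az":0,"grip":1},{"tx":35,"ty":0,"tz":-39,"ax":0,"ay":0,"az":0,"grip":1},{"tx":35,"ty":0,"tz":-39,"ax":0,"ay":0,"az":0,"grip":1},{"tx":35,"ty":0,"tz":-39,"ax":0,"ay":0,"az":0,"grip":1},{"tx":35,"ty":0,"tz":-39,"ax":0,"ay":0,"az":0,"grip":1},{"tx":35,"ty":0,"tz":-39,"ax":0,"ay":0,"az":0,"grip":1},{"tx":35,"ty":0,"tz":-39,"ax":0,"ay":0,"az":0,"grip":1},{"tx":0,"ty":0,"tz":0,"ax":0,"ay":0,"az":0,"grip":1}])

```text
time: 2.78
eef_pos: [0.5613, 0.1375, 0.2224]
ee_rot: [-1.572, -0.001, -0.005]
contact_force: [-0.7, 0.9, 0.1]
width: 0.094
```

```bash
python3 - <<'E'
from h import *
p,d,ci=snap('wrist','w2.png'); s=read_state(); print(s['eef_pos'],s['ee_rot'],s['time'],s['contact_force'])
for q in ('weight','weight_grip','weight_lug'):
    for x in landmark_of(q,'wrist')[:2]:
        u,v=x['point']; print(q,np.round([u,v],1),round(x['conf'],2),[np.round(world(ci,0,u,v,z),4) for z in (0,.006,.03,.048)])
np.savez('w2.npz',p=p,d=d,**ci)
R=cv2.Rodrigues(np.array(ci['rvec']))[0];print('campos',-R.T@ci['tvec'],R)
E
```

```text
[0.56005965 0.13985446 0.22223033] [-1.57142832e+00  1.24310542e-04 -2.50874153e-03] 2.825 [-0.1181531   1.34343332 -0.893104  ]
weight [256.1 156.2] 0.72 [array([0.5447, 0.141 , 0.    ]), array([0.5438, 0.141 , 0.006 ]), array([0.5404, 0.1408, 0.03  ]), array([0.5378, 0.1407, 0.048 ])]
weight_grip [254.8 128.5] 0.88 [array([0.5099, 0.1395, 0.    ]), array([0.5096, 0.1395, 0.006 ]), array([0.5083, 0.1394, 0.03  ]), array([0.5073, 0.1394, 0.048 ])]
weight_lug [261. 116.] 0.89 [array([0.4948, 0.1472, 0.    ]), array([0.4947, 0.1471, 0.006 ]), array([0.4943, 0.1466, 0.03  ]), array([0.4941, 0.1462, 0.048 ])]
weight_lug [212.5 318.6] 0.38 [array([0.7852, 0.076 , 0.    ]), array([0.7806, 0.0769, 0.006 ]), array([0.7621, 0.0809, 0.03  ]), array([0.7483, 0.0838, 0.048 ])]
campos [0.48924308 0.13887141 0.38501042] [[ 0.00484984  0.9999865  -0.00186368]
 [ 0.9684719  -0.00423277  0.24908685]
 [ 0.2490756  -0.00301295 -0.96847936]]
```

View pics/w2.png

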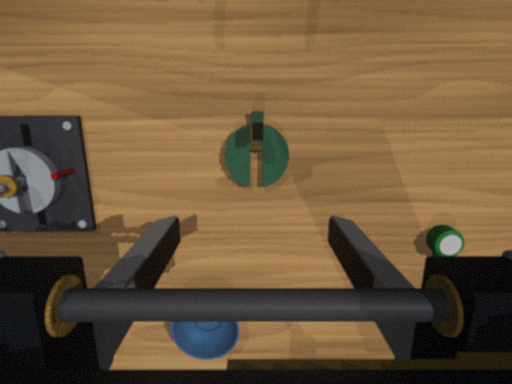

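The weight is at (256,156) with its slot pointing down in the image (world +x), and the hanger is partly visible on the left. I'll look at the hanger from close by before picking up the weight.

move_arm(targets=[{"tx":10,"ty":0,"tz":-55,"ax":0,"ay":0,"az":0,"grip":1},{"tx":10,"ty":0,"tz":-55,"ax":0,"ay":0,"az":0,"grip":1},{"tx":10,"ty":0,"tz":-55,"ax":0,"ay":0,"az":0,"grip":1},{"tx":10,"ty":0,"tz":-55,"ax":0,"ay":0,"az":0,"grip":1},{"tx":10,"ty":0,"tz":-55,"ax":0,"ay":0,"az":0,"grip":1},{"tx":0,"ty":0,"tz":0,"ax":0,"ay":0,"az":0,"grip":1},{"tx":0,"ty":0,"tz":0,"ax":0,"ay":0,"az":0,"grip":1}])

```text
time: 3.85
eef_pos: [0.6095, -0.1321, 0.2224]
ee_rot: [-1.57, 0.0, 0.002]
contact_force: [0.6, 1.3, 0.0]
width: 0.094
```

```bash
cat > fit.py <<'E'
from h import *
from scipy.optimize import minimize
def proj(ci,X): 
    f=192/np.tan(np.radians(ci['fovy'])/2); K=np.array([[f,0,ci['cx']],[0,f,ci['cy']],[0,0,1]])
    return cv2.projectPoints(np.asarray(X,float).reshape(-1,1,3),np.array(ci['rvec'],float),np.array(ci['tvec'],float),K,None)[0][:,0]
E
python3 - <<'E'
from fit import *
p,d,ci=snap('wrist','w3.png'); s=read_state(); print(s['eef_pos'],s['ee_rot'],s['time'],s['contact_force'])
np.savez('w3.npz',p=p,d=d,**ci)
for q in ('hanger','stop','stack_top','cap_under'):
    for x in landmark_of(q,'wrist')[:2]:
        u,v=x['point']; print(q,np.round([u,v],1),round(x['conf'],2),[np.round(world(ci,0,u,v,z),4) for z in (0,.034,.046,.052)])
# weight
z=np.load('w2.npz'); ci={k:z[k] for k in z.files}; p=z['p'].astype(int)
g=((p[...,1]-p[...,0]>12)&(p[...,1]>p[...,2]+4)).astype(np.uint8)
n,l,st,c=cv2.connectedComponentsWithStats(g); print(st[1:][st[1:,4]>100])
X,Y=np.meshgrid(np.arange(-60,50,1.)/1e3,np.arange(-45,45.1,1)/1e3)
mod=((np.hypot(X,Y)<.04)&~((X>-.006)&(abs(Y)<.008)))|((X<0)&(X>-.054)&(abs(Y)<.007))
ign=(X<-.012)&(X>-.056)&(abs(Y)<.0085)
gf=cv2.GaussianBlur(g.astype(np.float32),(0,0),1)
def cost(q):
    x,y,t=q[0]/1e3,q[1]/1e3,q[2]/50
    W=np.stack([x+X*np.cos(t)-Y*np.sin(t),y+X*np.sin(t)+Y*np.cos(t),0*X+.012],-1).reshape(-1,3)
    uv=proj(ci,W).astype(np.float32).reshape(*X.shape,2)
    s=cv2.remap(gf,uv[...,0],uv[...,1],cv2.INTER_LINEAR)
    return (abs(s-mod)*~ign).mean()
r=min((minimize(cost,[541,y,t],method='Nelder-Mead',options=dict(initial_simplex=[[541,y,t],[546,y,t],[541,y+5,t],[541,y,t+5]])) for y in(138,142) for t in(-5,0,5)),key=lambda r:r.fun)
print('weight x,y mm, yaw',r.x[:2],r.x[2]/50,r.fun)
E
```

```text
[ 0.6095477  -0.13164145  0.22246746] [-1.57004796e+00  6.75761729e-05  2.53235338e-03] 3.9 [ 0.25359365 -0.41209181 -0.67377151]
hanger [247.2 135.7] 0.88 [array([ 0.5668, -0.1396,  0.    ]), array([ 0.5643, -0.1389,  0.034 ]), array([ 0.5633, -0.1387,  0.046 ]), array([ 0.5629, -0.1385,  0.052 ])]
hanger [186.4 267.5] 0.6 [array([ 0.7502, -0.2258,  0.    ]), array([ 0.7314, -0.2175,  0.034 ]), array([ 0.7248, -0.2145,  0.046 ]), array([ 0.7215, -0.2131,  0.052 ])]
stop [218.6 263.2] 0.59 [array([ 0.7434, -0.1803,  0.    ]), array([ 0.7252, -0.176 ,  0.034 ]), array([ 0.7188, -0.1745,  0.046 ]), array([ 0.7156, -0.1737,  0.052 ])]
stop [285.8 129.9] 0.49 [array([ 0.5596, -0.0913,  0.    ]), array([ 0.5576, -0.0949,  0.034 ]), array([ 0.557 , -0.0961,  0.046 ]), array([ 0.5566, -0.0968,  0.052 ])]
stack_top [181.6 277.2] 0.88 [array([ 0.7654, -0.2334,  0.    ]), array([ 0.7453, -0.2244,  0.034 ]), array([ 0.7382, -0.2212,  0.046 ]), array([ 0.7346, -0.2197,  0.052 ])]
stack_top [246.8 137.8] 0.7 [array([ 0.5695, -0.1401,  0.    ]), array([ 0.5666, -0.1394,  0.034 ]), array([ 0.5656, -0.1391,  0.046 ]), array([ 0.5651, -0.139 ,  0.052 ])]
cap_under [245.  140.6] 0.7 [array([ 0.573 , -0.1424,  0.    ]), array([ 0.5698, -0.1415,  0.034 ]), array([ 0.5687, -0.1411,  0.046 ]), array([ 0.5682, -0.141 ,  0.052 ])]
cap_under [181.4 282.9] 0.66 [array([ 0.7745, -0.2342,  0.    ]), array([ 0.7536, -0.2251,  0.034 ]), array([ 0.7462, -0.2219,  0.046 ]), array([ 0.7425, -0.2204,  0.052 ])]
[[ 252  112   11   11  110]
 [ 225  125   26   61 1143]
 [ 260  125   28   61 1196]
 [ 428  226   36   31  522]]
weight x,y mm, yaw [542.68377872 140.86020862] -0.013403088907999103 0.05628314986824989
```

View pics/w3.png

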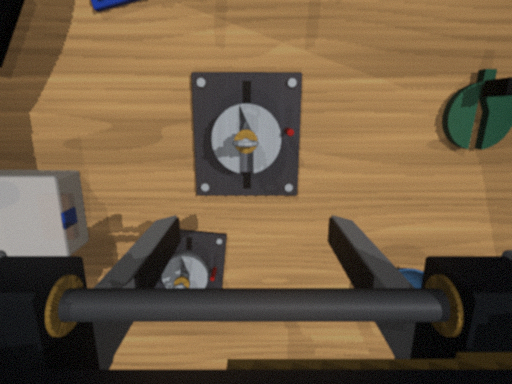

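The hanger plate has corners near (192,73), (301,72), (298,195) and (195,196), with the post at (290,132). That puts foot +x roughly along world +x. I'll fit the plate and zoom in on the stack.

```bash
python3 - <<'E'
from fit import *
z=np.load('w3.npz'); ci={k:z[k] for k in z.files}; p=z['p'];d=z['d']
cv2.imwrite('pics/w3c.png',cv2.resize(p[60:210,180:315,::-1],None,fx=4,fy=4,interpolation=cv2.INTER_CUBIC))
hsv=cv2.cvtColor(p,cv2.COLOR_RGB2HSV)
m=((p.max(2)<75)&(p[...,0].astype(int)-p[...,2]<25)).astype(np.uint8); m[:, :185]=0;m[205:]=0;m[:,310:]=0
m=cv2.morphologyEx(m,cv2.MORPH_OPEN,np.ones((5,5)))
c=max(cv2.findContours(m,cv2.RETR_EXTERNAL,cv2.CHAIN_APPROX_NONE)[0],key=cv2.contourArea)[:,0]
W=world(ci,0,c[:,0],c[:,1],.01)[:,:2]
r=cv2.minAreaRect((W*1000).astype(np.float32)); print('plate',r)
red=(hsv[...,1]>130)&((hsv[...,0]<6)|(hsv[...,0]>174)); red[:,:275]=0;red[:,305:]=0;red[200:]=0
v,u=np.nonzero(red); print('red',len(u),u.min(),u.max(),v.min(),v.max(),world(ci,0,u.mean(),v.mean(),.045))
for (u,v) in [(265,150),(230,140),(260,130),(247,134),(245,141)]: print(u,v,world(ci,d[v,u],u,v).round(4))
E
```

```text
plate ((567.0029907226562, -140.62258911132812), (146.18548583984375, 127.84711456298828), 0.07092158496379852)
red 56 285 293 128 135 [ 0.5586831  -0.09215298  0.045     ]
265 150 [ 0.5806 -0.1183  0.0339]
230 140 [ 0.5692 -0.1587  0.0342]
260 130 [ 0.5578 -0.1243  0.0339]
247 134 [ 0.5607 -0.1386  0.0578]
245 141 [ 0.5673 -0.1406  0.0656]
```

View pics/w3c.png

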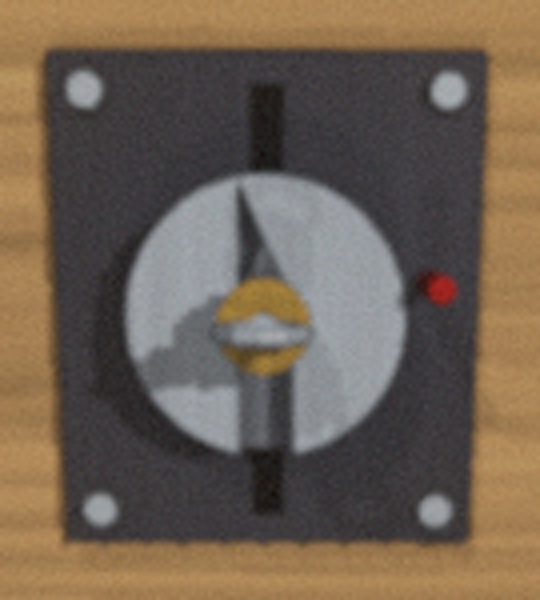

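move_arm(targets=[{"tx":-16,"ty":0,"tz":45,"ax":0,"ay":0,"az":0,"grip":0.2},{"tx":-16,"ty":0,"tz":45,"ax":0,"ay":0,"az":0,"grip":0.2},{"tx":-16,"ty":0,"tz":45,"ax":0,"ay":0,"az":0,"grip":0.2},{"tx":-16,"ty":0,"tz":45,"ax":0,"ay":0,"az":0,"grip":0.2},{"tx":-16,"ty":0,"tz":45,"ax":0,"ay":0,"az":0,"grip":0.2},{"tx":-18,"ty":0,"tz":47,"ax":0,"ay":0,"az":0,"grip":0.2},{"tx":0,"ty":40,"tz":0,"ax":0,"ay":0,"az":0,"grip":0.2},{"tx":0,"ty":40,"tz":0,"ax":0,"ay":0,"az":0,"grip":0.2},{"tx":0,"ty":30,"tz":0,"ax":0,"ay":0,"az":0,"grip":0.2},{"tx":0,"ty":0,"tz":0,"ax":0,"ay":0,"az":0,"grip":0.2},{"tx":0,"ty":0,"tz":0,"ax":0,"ay":0,"az":0,"grip":0.2}], squeeze=25)

```text
time: 5.48
eef_pos: [0.5119, 0.1387, 0.1137]
ee_rot: [-1.57, -0.001, 0.001]
contact_force: [-0.3, 0.0, 1.2]
width: 0.0564
```

move_arm(targets=[{"tx":-1,"ty":35,"tz":2,"ax":0,"ay":0,"az":0,"grip":0.2},{"tx":0,"ty":30,"tz":0,"ax":0,"ay":0,"az":0,"grip":0.2},{"tx":0,"ty":14,"tz":0,"ax":0,"ay":0,"az":0,"grip":0.2},{"tx":0,"ty":0,"tz":0,"ax":0,"ay":0,"az":0,"grip":0.2},{"tx":0,"ty":0,"tz":0,"ax":0,"ay":0,"az":0,"grip":-1},{"tx":0,"ty":0,"tz":0,"ax":0,"ay":0,"az":0,"grip":-1},{"tx":0,"ty":0,"tz":0,"ax":0,"ay":0,"az":0,"grip":-1},{"tx":0,"ty":0,"tz":0,"ax":0,"ay":0,"az":0,"grip":-1},{"tx":0,"ty":0,"tz":0,"ax":0,"ay":0,"az":0,"grip":-1},{"tx":0,"ty":0,"tz":0,"ax":0,"ay":0,"az":0,"grip":-1}], squeeze=25)

```text
time: 6.72
eef_pos: [0.5104, 0.1404, 0.0336]
ee_rot: [-1.571, -0.0, 0.0]
contact_force: [-0.5, 0.4, 2.7]
width: 0.0117
```

move_arm(targets=[{"tx":0,"ty":-20,"tz":0,"ax":0,"ay":0,"az":0,"grip":-1},{"tx":0,"ty":-40,"tz":0,"ax":0,"ay":0,"az":0,"grip":-1},{"tx":0,"ty":-40,"tz":0,"ax":0,"ay":0,"az":0,"grip":-1},{"tx":-8,"ty":0,"tz":-35,"ax":0,"ay":0,"az":0,"grip":-1},{"tx":-8,"ty":0,"tz":-35,"ax":0,"ay":0,"az":0,"grip":-1},{"tx":-8,"ty":0,"tz":-35,"ax":0,"ay":0,"az":0,"grip":-1},{"tx":-8,"ty":0,"tz":-35,"ax":0,"ay":0,"az":0,"grip":-1},{"tx":-8,"ty":0,"tz":-35,"ax":0,"ay":0,"az":0,"grip":-1},{"tx":-8,"ty":0,"tz":-35,"ax":0,"ay":0,"az":0,"grip":-1},{"tx":-8,"ty":0,"tz":-35,"ax":0,"ay":0,"az":0,"grip":-1},{"tx":-4,"ty":0,"tz":-35,"ax":0,"ay":0,"az":0,"grip":-1},{"tx":0,"ty":0,"tz":0,"ax":0,"ay":0,"az":0,"grip":-1},{"tx":0,"ty":0,"tz":0,"ax":0,"ay":0,"az":0,"grip":-1},{"tx":0,"ty":0,"tz":0,"ax":0,"ay":0,"az":0,"grip":-1}])

```text
time: 8.48
eef_pos: [0.4506, -0.1387, 0.1334]
ee_rot: [-1.571, 0.0, 0.002]
contact_force: [-0.1, 0.2, -4.5]
width: 0.0122
```

```bash
python3 - <<'E'
from fit import *
p,d,ci=snap('wrist','w4.png'); s=read_state(); print(s['eef_pos'],s['ee_rot'],s['contact_force'],s['torque'])
np.savez('w4.npz',p=p,d=d,**ci)
a=cv2.resize(p[150:384,100:400,::-1],None,fx=2,fy=2)
p2,d2,c2=snap('scene','s4.png')
np.savez('s4.npz',p=p2,d=d2,**c2)
b=cv2.resize(p2[140:240,170:270,::-1],None,fx=4,fy=4,interpolation=cv2.INTER_CUBIC)
cv2.imwrite('pics/c4.png',np.hstack([cv2.resize(a,(400,312)),cv2.resize(b,(312,312))]))
E
```

```text
[ 0.45058802 -0.13880989  0.13342296] [-1.57064643e+00  1.73675481e-04  1.59116251e-03] [ 0.3482855  -0.16654503 -2.77688456] [0.02517719 0.09506217 0.01876014]
```

View pics/c4.png

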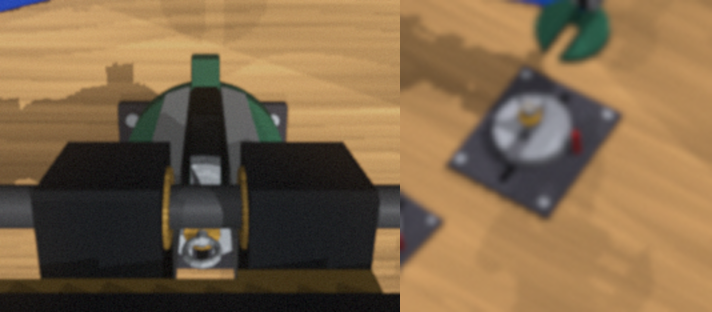

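The weight is held straight, and in the wrist crop the stem eye lines up with the slot. Next I lower it clear of the stack to 3 mm above the top face.

move_arm(targets=[{"tx":-6,"ty":0,"tz":-1.4,"ax":0,"ay":0,"az":0,"grip":-1},{"tx":0,"ty":25,"tz":0,"ax":0,"ay":0,"az":0,"grip":-1},{"tx":0,"ty":25,"tz":0,"ax":0,"ay":0,"az":0,"grip":-1},{"tx":0,"ty":13,"tz":0,"ax":0,"ay":0,"az":0,"grip":-1},{"tx":0,"ty":0,"tz":0,"ax":0,"ay":0,"az":0,"grip":-1},{"tx":0,"ty":0,"tz":0,"ax":0,"ay":0,"az":0,"grip":-1}])

```text
time: 9.32
eef_pos: [0.4449, -0.1412, 0.0712]
ee_rot: [-1.571, -0.001, 0.0]
contact_force: [0.5, -0.4, -3.1]
width: 0.0121
```

```bash
python3 - <<'E'
from fit import *
# disc centre from w3: steel bright pixels at z=.034
z=np.load('w3.npz'); ci={k:z[k] for k in z.files}; p=z['p'];d=z['d']
u,v=np.meshgrid(np.arange(512),np.arange(384)); W=world(ci,d,u,v)
m=(abs(W[...,2]-.034)<.003)&(abs(W[...,0]-.567)<.06)&(abs(W[...,1]+.14)<.06)
pts=W[m][:,:2]*1000; 
c=cv2.minEnclosingCircle(pts[:,None].astype(np.float32)); h=cv2.convexHull(pts[:,None].astype(np.float32))[:,0]
from scipy.optimize import least_squares
r=least_squares(lambda q:np.hypot(*(h-q[:2]).T)-q[2],[567,-140,40],loss='soft_l1'); print('disc',c,r.x)
s=read_state(); print(s['eef_pos'],s['ee_rot'],s['contact_force'])
E
```

```text
disc ((566.8975830078125, -136.78709411621094), 44.20854568481445) [ 568.68299562 -140.54747533   39.84860972]
[ 0.44486406 -0.14124294  0.07121861] [-1.57105309e+00 -9.64210696e-04  1.64745135e-04] [ 0.49893464 -0.38256928 -3.14528924]
```

move_arm(targets=[{"tx":15,"ty":0.4,"tz":0.6,"ax":0,"ay":0,"az":0,"grip":-1},{"tx":15,"ty":0,"tz":0,"ax":0,"ay":0,"az":0,"grip":-1},{"tx":10,"ty":0,"tz":0,"ax":0,"ay":0,"az":0,"grip":-1},{"tx":8,"ty":0,"tz":0,"ax":0,"ay":0,"az":0,"grip":-1},{"tx":6,"ty":0,"tz":0,"ax":0,"ay":0,"az":0,"grip":-1},{"tx":0,"ty":0,"tz":0,"ax":0,"ay":0,"az":0,"grip":-1}])

```text
time: 10.07
eef_pos: [0.4986, -0.1405, 0.07]
ee_rot: [-1.571, 0.0, 0.0]
contact_force: [-0.6, -0.4, -2.9]
width: 0.0117
```

move_arm(targets=[{"tx":5,"ty":0,"tz":0,"ax":0,"ay":0,"az":0,"grip":-1},{"tx":5,"ty":0,"tz":0,"ax":0,"ay":0,"az":0,"grip":-1},{"tx":5,"ty":0,"tz":0,"ax":0,"ay":0,"az":0,"grip":-1},{"tx":5,"ty":0,"tz":0,"ax":0,"ay":0,"az":0,"grip":-1},{"tx":5,"ty":0,"tz":0,"ax":0,"ay":0,"az":0,"grip":-1},{"tx":4,"ty":0,"tz":0,"ax":0,"ay":0,"az":0,"grip":-1},{"tx":0,"ty":0,"tz":0,"ax":0,"ay":0,"az":0,"grip":-1}])

```text
time: 10.95
eef_pos: [0.5277, -0.1404, 0.0701]
ee_rot: [-1.571, -0.0, 0.0]
contact_force: [-0.3, -0.4, -3.5]
width: 0.0118
```

move_arm(targets=[{"tx":2,"ty":1.5,"tz":0,"ax":0,"ay":0,"az":0,"grip":-1},{"tx":2,"ty":0,"tz":0,"ax":0,"ay":0,"az":0,"grip":-1},{"tx":1,"ty":0,"tz":0,"ax":0,"ay":0,"az":0,"grip":-1},{"tx":0,"ty":0,"tz":0,"ax":0,"ay":0,"az":0,"grip":-1}])

```text
time: 11.45
eef_pos: [0.5325, -0.1405, 0.0686]
ee_rot: [-1.571, -0.0, 0.0]
contact_force: [-0.1, -0.4, -4.1]
width: 0.0117
```

move_arm(targets=[{"tx":0.5,"ty":0,"tz":0,"ax":0,"ay":0,"az":0,"grip":-1},{"tx":0.5,"ty":0,"tz":0,"ax":0,"ay":0,"az":0,"grip":-1},{"tx":0.5,"ty":0,"tz":0,"ax":0,"ay":0,"az":0,"grip":-1},{"tx":0.5,"ty":0,"tz":0,"ax":0,"ay":0,"az":0,"grip":-1},{"tx":0,"ty":0,"tz":0,"ax":0,"ay":0,"az":0,"grip":-1}])

```text
time: 12.08
eef_pos: [0.5345, -0.1405, 0.0686]
ee_rot: [-1.571, 0.0, 0.0]
contact_force: [-0.4, 0.5, -3.7]
width: 0.0119
```

move_arm(targets=[{"tx":0.5,"ty":0,"tz":0,"ax":0,"ay":0,"az":0,"grip":-1},{"tx":0.5,"ty":0,"tz":0,"ax":0,"ay":0,"az":0,"grip":-1},{"tx":0,"ty":0,"tz":0,"ax":0,"ay":0,"az":0,"grip":-1}])

```text
time: 12.45
eef_pos: [0.5355, -0.1404, 0.0686]
ee_rot: [-1.571, 0.0, 0.0]
contact_force: [-0.7, -0.0, -3.8]
width: 0.0117
```

move_arm(targets=[{"tx":0.5,"ty":0,"tz":0,"ax":0,"ay":0,"az":0,"grip":-1},{"tx":0.5,"ty":0,"tz":0,"ax":0,"ay":0,"az":0,"grip":-1},{"tx":0,"ty":0,"tz":0,"ax":0,"ay":0,"az":0,"grip":-1}])

```text
time: 12.82
eef_pos: [0.5362, -0.1405, 0.0685]
ee_rot: [-1.571, 0.0, 0.0]
contact_force: [-2.8, 1.4, -2.4]
width: 0.0118
```

move_arm(targets=[{"tx":0.3,"ty":0,"tz":0,"ax":0,"ay":0,"az":0,"grip":-1},{"tx":0,"ty":0,"tz":0,"ax":0,"ay":0,"az":0,"grip":-1},{"tx":0,"ty":0,"tz":0,"ax":0,"ay":0,"az":0,"grip":-1},{"tx":0,"ty":0,"tz":0,"ax":0,"ay":0,"az":0,"grip":-1},{"tx":0,"ty":0,"tz":0,"ax":0,"ay":0,"az":0,"grip":-1},{"tx":0,"ty":0,"tz":0,"ax":0,"ay":0,"az":0,"grip":-1},{"tx":0,"ty":0,"tz":0,"ax":0,"ay":0,"az":0,"grip":-1},{"tx":0,"ty":0,"tz":0,"ax":0,"ay":0,"az":0,"grip":-1}])

```text
time: 13.82
eef_pos: [0.5363, -0.1405, 0.0685]
ee_rot: [-1.571, 0.001, 0.0]
contact_force: [-4.2, -0.0, -0.3]
width: 0.0119
```

```bash
python3 -c "
from cell import *
s=read_state();print(s['joint_pos'].round(3),s['eef_pos'],s['ee_rot'],s['contact_force'],s['torque'])"
```

```text
[-0.063  0.512  0.333  1.918 -0.237  0.75   1.975] [ 0.53634405 -0.14049536  0.06850123] [-1.57074940e+00  7.83176703e-04  6.70524526e-05] [-4.22518434 -0.00699729 -0.31036911] [0.07539241 1.30451556 0.00637181]
```

move_arm(targets=[{"tx":0.2,"ty":0,"tz":3.2,"ax":0,"ay":0.1,"az":0,"grip":-1},{"tx":0.2,"ty":0,"tz":3.2,"ax":0,"ay":0.1,"az":0,"grip":-1},{"tx":0,"ty":0,"tz":0,"ax":0,"ay":0,"az":0,"grip":-1}])

```text
time: 14.2
eef_pos: [0.5371, -0.134, 0.0684]
ee_rot: [-1.571, 0.001, -0.199]
contact_force: [-4.5, -0.9, -3.5]
width: 0.0117
```

move_arm(targets=[{"tx":0.1,"ty":0,"tz":3.2,"ax":0,"ay":0.1,"az":0,"grip":-1},{"tx":0.2,"ty":0,"tz":3.2,"ax":0,"ay":0.1,"az":0,"grip":-1},{"tx":0.1,"ty":0,"tz":3.2,"ax":0,"ay":0.1,"az":0,"grip":-1},{"tx":0.2,"ty":0,"tz":3.2,"ax":0,"ay":0.1,"az":0,"grip":-1},{"tx":0,"ty":0,"tz":0,"ax":0,"ay":0,"az":0,"grip":-1}])

```text
time: 14.82
eef_pos: [0.5425, -0.122, 0.0685]
ee_rot: [-1.571, 0.0, -0.596]
contact_force: [-2.3, 1.5, -3.8]
width: 0.0118
```

move_arm(targets=[{"tx":0.2,"ty":0,"tz":3.2,"ax":0,"ay":0.1,"az":0,"grip":-1},{"tx":0.2,"ty":0,"tz":3.2,"ax":0,"ay":0.1,"az":0,"grip":-1},{"tx":0.2,"ty":0,"tz":3.2,"ax":0,"ay":0.1,"az":0,"grip":-1},{"tx":0.2,"ty":0,"tz":3.2,"ax":0,"ay":0.1,"az":0,"grip":-1},{"tx":0,"ty":0,"tz":0,"ax":0,"ay":0,"az":0,"grip":-1}])

```text
time: 15.45
eef_pos: [0.5519, -0.1133, 0.0685]
ee_rot: [-1.571, -0.0, -0.995]
contact_force: [-1.8, 3.3, -4.7]
width: 0.0121
```

move_arm(targets=[{"tx":0,"ty":0,"tz":1.3,"ax":0,"ay":0.04,"az":0,"grip":-1},{"tx":0,"ty":0,"tz":1.0,"ax":0,"ay":0.03,"az":0,"grip":-1},{"tx":0,"ty":0,"tz":0.65,"ax":0,"ay":0.02,"az":0,"grip":-1},{"tx":0,"ty":0,"tz":0.65,"ax":0,"ay":0.02,"az":0,"grip":-1},{"tx":0,"ty":0,"tz":0,"ax":0,"ay":0,"az":0,"grip":-1}])

```text
time: 16.08
eef_pos: [0.5547, -0.1118, 0.0686]
ee_rot: [-1.571, -0.0, -1.11]
contact_force: [-2.2, 2.9, -2.9]
width: 0.0123
```

move_arm(targets=[{"tx":0,"ty":0,"tz":0.5,"ax":0,"ay":0.015,"az":0,"grip":-1},{"tx":0,"ty":0,"tz":0.5,"ax":0,"ay":0.015,"az":0,"grip":-1},{"tx":0,"ty":0,"tz":0,"ax":0,"ay":0,"az":0,"grip":-1}])

```text
time: 16.45
eef_pos: [0.5557, -0.1114, 0.0686]
ee_rot: [-1.571, -0.0, -1.14]
contact_force: [-2.4, 2.0, -3.8]
width: 0.0122
```

```bash
cat > st.py <<'E'
from cell import *; import numpy as np
s=read_state(); a=s['ee_rot'][2]; F=s['contact_force']; c,n=np.cos(a),np.sin(a)
print(s['time'],s['eef_pos'].round(4),a.round(4),'axial',(F[0]*c+F[1]*n).round(2),'lat',(-F[0]*n+F[1]*c).round(2),'Fz',F[2].round(2),'T',s['torque'].round(3),'w',s['width'])
E
python3 st.py
```

```text
16.45 [ 0.5557 -0.1114  0.0686] -1.14 axial -2.81 lat -1.36 Fz -3.83 T [ 0.439  0.664 -0.016] w 0.012197485650123475
```

move_arm(targets=[{"tx":0,"ty":0,"tz":0.3,"ax":0,"ay":0.01,"az":0,"grip":-1},{"tx":0,"ty":0,"tz":0.3,"ax":0,"ay":0.01,"az":0,"grip":-1},{"tx":0,"ty":0,"tz":0,"ax":0,"ay":0,"az":0,"grip":-1}])

```text
time: 16.82
eef_pos: [0.5561, -0.1112, 0.0686]
ee_rot: [-1.571, -0.0, -1.16]
contact_force: [-4.2, 1.3, -3.2]
width: 0.0119
```

```bash
python3 st.py
```

```text
16.825 [ 0.5561 -0.1112  0.0686] -1.16 axial -2.84 lat -3.29 Fz -3.17 T [0.289 1.016 0.041] w 0.011930015673380817
```

move_arm(targets=[{"tx":0,"ty":0,"tz":0.3,"ax":0,"ay":0.01,"az":0,"grip":-1},{"tx":0,"ty":0,"tz":0,"ax":0,"ay":0,"az":0,"grip":-1},{"tx":0,"ty":0,"tz":0,"ax":0,"ay":0,"az":0,"grip":-1},{"tx":0,"ty":0,"tz":0,"ax":0,"ay":0,"az":0,"grip":-1},{"tx":0,"ty":0,"tz":0,"ax":0,"ay":0,"az":0,"grip":-1},{"tx":0,"ty":0,"tz":0,"ax":0,"ay":0,"az":0,"grip":-1}])

```text
time: 17.58
eef_pos: [0.556, -0.1112, 0.0685]
ee_rot: [-1.572, 0.0, -1.17]
contact_force: [-5.6, 0.1, -1.6]
width: 0.0117
```

```bash
python3 st.py; python3 - <<'E'
from h import *
p,d,ci=snap('scene','s5.png'); p2,d2,c2=snap('wrist','w5.png')
b=cv2.resize(p[145:225,175:275,::-1],(400,320),interpolation=cv2.INTER_CUBIC)
a=cv2.resize(p2[130:384,80:430,::-1],(440,320))
cv2.imwrite('pics/c5.png',np.hstack([a,b])[:,:800])
E
```

```text
17.575 [ 0.556  -0.1112  0.0685] -1.1701 axial -2.3 lat -5.13 Fz -1.56 T [0.18  1.658 0.112] w 0.01172062474069766
```

View pics/c5.png

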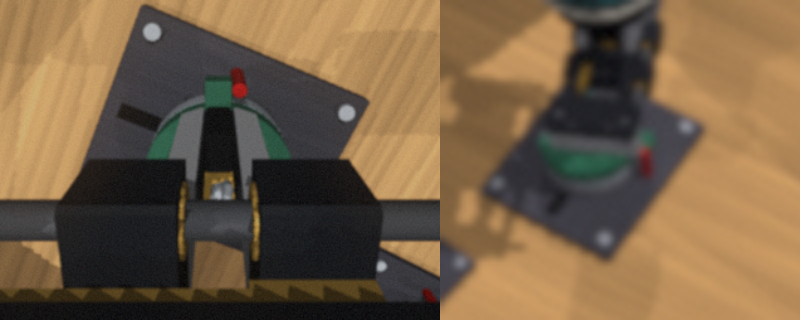

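The wrist view shows the lug at (218,92) bearing on the post at (240,90), with a lateral force of about 5 N and an axial force of about 2.3 N. Now I lower it onto the stack.

move_arm(targets=[{"tx":0,"ty":0.3,"tz":0,"ax":0,"ay":0,"az":0,"grip":-1},{"tx":0,"ty":0.3,"tz":0,"ax":0,"ay":0,"az":0,"grip":-1},{"tx":0,"ty":0,"tz":0,"ax":0,"ay":0,"az":0,"grip":-1},{"tx":0,"ty":0,"tz":0,"ax":0,"ay":0,"az":0,"grip":-1}])

```text
time: 18.18
eef_pos: [0.556, -0.1112, 0.068]
ee_rot: [-1.572, 0.0, -1.17]
contact_force: [-7.0, 0.5, 1.4]
width: 0.0119
```

```bash
python3 st.py
```

```text
18.175 [ 0.556  -0.1112  0.068 ] -1.1703 axial -3.22 lat -6.24 Fz 1.39 T [0.121 1.853 0.048] w 0.011920663567302191
```

move_arm(targets=[{"tx":0,"ty":0.3,"tz":-0.1,"ax":0,"ay":0,"az":0,"grip":-1},{"tx":0,"ty":0,"tz":0,"ax":0,"ay":0,"az":0,"grip":-1},{"tx":0,"ty":0,"tz":0,"ax":0,"ay":0,"az":0,"grip":-1}])

```text
time: 18.55
eef_pos: [0.556, -0.1112, 0.0678]
ee_rot: [-1.571, 0.0, -1.17]
contact_force: [-7.0, 0.1, 2.1]
width: 0.0115
```

```bash
python3 st.py
```

```text
18.55 [ 0.556  -0.1112  0.0678] -1.1701 axial -2.84 lat -6.38 Fz 2.1 T [0.19  1.701 0.099] w 0.01145450959805417
```

move_arm(targets=[{"tx":0,"ty":0.4,"tz":-0.1,"ax":0,"ay":0,"az":0,"grip":-1},{"tx":0,"ty":0,"tz":0,"ax":0,"ay":0,"az":0,"grip":-1},{"tx":0,"ty":0,"tz":0,"ax":0,"ay":0,"az":0,"grip":-1}])

```text
time: 18.92
eef_pos: [0.556, -0.1112, 0.0676]
ee_rot: [-1.571, 0.0, -1.17]
contact_force: [-8.8, 1.9, 6.8]
width: 0.0118
```

```bash
python3 st.py
```

```text
18.925 [ 0.556  -0.1112  0.0676] -1.1701 axial -5.21 lat -7.31 Fz 6.84 T [0.387 2.067 0.116] w 0.011829947433231132
```

move_arm(targets=[{"tx":-0.1,"ty":-0.35,"tz":-0.2,"ax":0,"ay":0,"az":0,"grip":-1},{"tx":0,"ty":0,"tz":0,"ax":0,"ay":0,"az":0,"grip":-1},{"tx":0,"ty":0,"tz":0,"ax":0,"ay":0,"az":0,"grip":-1},{"tx":0,"ty":0,"tz":0,"ax":0,"ay":0,"az":0,"grip":-1}])

```text
time: 19.42
eef_pos: [0.5559, -0.1113, 0.0677]
ee_rot: [-1.571, -0.0, -1.17]
contact_force: [-5.5, -0.8, -0.6]
width: 0.0117
```

```bash
python3 st.py
```

```text
19.425 [ 0.5559 -0.1113  0.0677] -1.17 axial -1.37 lat -5.39 Fz -0.62 T [0.027 1.389 0.054] w 0.011745688640634152
```

move_arm(targets=[{"tx":0,"ty":0,"tz":0,"ax":0,"ay":0,"az":0,"grip":-1},{"tx":0,"ty":0,"tz":0,"ax":0,"ay":0,"az":0,"grip":-1},{"tx":0,"ty":0,"tz":0,"ax":0,"ay":0,"az":0,"grip":-0.6},{"tx":0,"ty":0,"tz":0,"ax":0,"ay":0,"az":0,"grip":-0.2},{"tx":0,"ty":0,"tz":0,"ax":0,"ay":0,"az":0,"grip":-0.2},{"tx":0,"ty":0,"tz":0,"ax":0,"ay":0,"az":0,"grip":-0.2}], squeeze=8)

```text
time: 20.18
eef_pos: [0.5562, -0.111, 0.0677]
ee_rot: [-1.571, -0.0, -1.17]
contact_force: [0.2, 0.3, 0.4]
width: 0.0375
```

```bash
python3 st.py
```

```text
20.175 [ 0.5562 -0.111   0.0677] -1.1697 axial -0.19 lat 0.29 Fz 0.43 T [-0.044  0.048  0.002] w 0.03750073990523296
```

Released with all forces at zero. I'll rise straight up, then shift so the wrist camera can see the result.

move_arm(targets=[{"tx":0,"ty":-10,"tz":0,"ax":0,"ay":0,"az":0,"grip":-0.2},{"tx":0,"ty":-25,"tz":0,"ax":0,"ay":0,"az":0,"grip":-0.2},{"tx":0,"ty":-30,"tz":0,"ax":0,"ay":0,"az":0,"grip":-0.2},{"tx":0,"ty":-40,"tz":0,"ax":0,"ay":0,"az":0,"grip":-0.2},{"tx":30,"ty":-40,"tz":0,"ax":0,"ay":0,"az":0,"grip":-0.2},{"tx":40,"ty":0,"tz":0,"ax":0,"ay":0,"az":0,"grip":-0.2},{"tx":30,"ty":0,"tz":0,"ax":0,"ay":0,"az":0,"grip":-0.2},{"tx":0,"ty":0,"tz":0,"ax":0,"ay":0,"az":0,"grip":-0.2},{"tx":0,"ty":0,"tz":0,"ax":0,"ay":0,"az":0,"grip":-0.2}])

```text
time: 21.3
eef_pos: [0.5949, -0.2026, 0.2129]
ee_rot: [-1.571, 0.0, -1.17]
contact_force: [-0.1, 0.8, 0.1]
width: 0.0376
```

```bash
python3 st.py; python3 - <<'E'
from fit import *
p,d,ci=snap('wrist','w6.png'); np.savez('w6.npz',p=p,d=d,**ci)
o=proj(ci,[[.5683,-.1404,.046]])[0]; print(o)
x,y=int(o[0]),int(o[1]); x0=max(0,x-75);y0=max(0,y-75)
cv2.imwrite('pics/c6.png',cv2.resize(p[y0:y0+150,x0:x0+150,::-1],(600,600),interpolation=cv2.INTER_CUBIC)[:600]); print(x0,y0)
u,v=np.meshgrid(np.arange(512),np.arange(384)); W=world(ci,d,u,v)
q=p.astype(int); g=(q[...,1]-q[...,0]>12)&(q[...,1]>q[...,2]+4)&(np.hypot(W[...,0]-.568,W[...,1]+.14)<.06)
P=W[g&(d>0)]; A=np.c_[P[:,:2]-[.568,-.14],np.ones(len(P))]
k=abs(P[:,2]-.046)<.003; c=np.linalg.lstsq(A[k],P[k,2],rcond=None)[0]; print('plane',c,k.sum())
h=cv2.convexHull((P[k&(np.hypot(*(P[:,:2]-[.568,-.14]).T)<.0425)][:,None,:2]*1000).astype(np.float32))[:,0]
from scipy.optimize import least_squares
r=least_squares(lambda t:np.hypot(*(h-t[:2]).T)-40,[568,-140],loss='soft_l1'); print('disc centre',r.x)
E
```

```text
21.3 [ 0.5949 -0.2026  0.2129] -1.1697 axial -0.77 lat 0.23 Fz 0.06 T [-0.02  -0.013 -0.017] w 0.037565488813012506
[253.25486273 116.31224433]
178 41
plane [-9.68454912e-04  6.87968135e-05  4.65104936e-02] 3463
disc centre [ 568.25370062 -140.73898533]
```

View pics/c6.png

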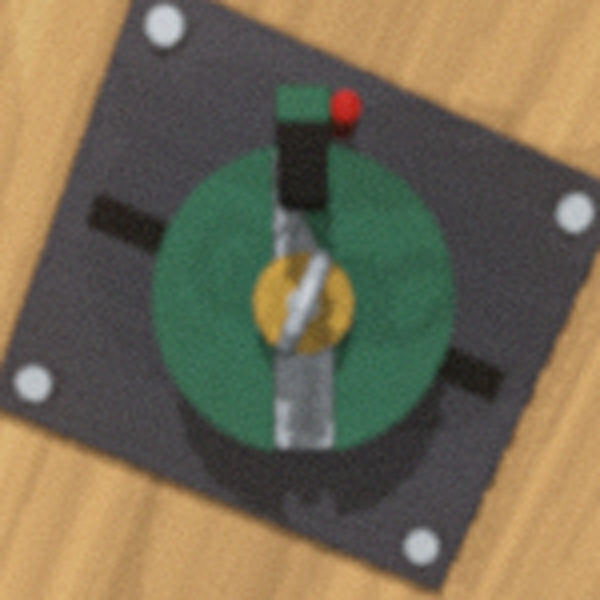

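The disc centre fits the stem to about 0.5 mm, it lies flat, and the lug is at the post. One oddity is the grey strip between grip and cap at crop (292,225), so I'll check its height from the stored depth.

```bash
python3 - <<'E'
from fit import *
z=np.load('w6.npz'); ci={k:z[k] for k in z.files}; d=z['d'];p=z['p']
for v in range(90,108,2): print(v,[world(ci,d[v,u],u,v)[2].round(4) for u in (244,249,251,254,257,262)],p[v,251])
v=150;print([world(ci,d[v,u],u,v)[2].round(4) for u in (249,254,258)])
z=np.load('w2.npz'); ci={k:z[k] for k in z.files}; d=z['d'];p=z['p']
for v in range(132,176,4): print(v,[world(ci,d[v,u],u,v)[2].round(4) for u in (242,250,256,262,270)],p[v,256])
E
```

```text
90 [np.float64(0.0462), np.float64(0.0835), np.float64(0.0819), np.float64(0.0819), np.float64(0.0813), np.float64(0.0462)] [32 34 28]
92 [np.float64(0.0461), np.float64(0.0759), np.float64(0.0764), np.float64(0.0761), np.float64(0.0765), np.float64(0.0466)] [25 26 23]
94 [np.float64(0.047), np.float64(0.0339), np.float64(0.0353), np.float64(0.0476), np.float64(0.0466), np.float64(0.0465)] [78 83 83]
96 [np.float64(0.0476), np.float64(0.035), np.float64(0.0346), np.float64(0.0466), np.float64(0.0478), np.float64(0.0472)] [ 97  96 100]
98 [np.float64(0.0463), np.float64(0.034), np.float64(0.0341), np.float64(0.0347), np.float64(0.0471), np.float64(0.0476)] [88 91 92]
100 [np.float64(0.047), np.float64(0.0335), np.float64(0.0358), np.float64(0.0342), np.float64(0.0462), np.float64(0.0463)] [84 92 94]
102 [np.float64(0.0474), np.float64(0.0343), np.float64(0.036), np.float64(0.0347), np.float64(0.0452), np.float64(0.046)] [90 93 95]
104 [np.float64(0.0467), np.float64(0.0334), np.float64(0.0354), np.float64(0.0585), np.float64(0.0777), np.float64(0.0459)] [102  90  71]
106 [np.float64(0
[... 764 characters left out ...]
float64(0.0128), np.float64(0.0005), np.float64(-0.0), np.float64(0.0005), np.float64(0.012)] [88 66 43]
156 [np.float64(0.0125), np.float64(0.0002), np.float64(-0.0007), np.float64(0.0003), np.float64(0.0133)] [121  95  60]
160 [np.float64(0.0114), np.float64(0.0009), np.float64(-0.0), np.float64(-0.0002), np.float64(0.0111)] [142 108  69]
164 [np.float64(0.0124), np.float64(0.0009), np.float64(0.0012), np.float64(-0.0004), np.float64(0.0133)] [148 115  69]
168 [np.float64(0.0122), np.float64(-0.0014), np.float64(0.0008), np.float64(0.0011), np.float64(0.0128)] [145 111  73]
172 [np.float64(0.013), np.float64(0.0017), np.float64(0.0019), np.float64(0.0066), np.float64(0.0105)] [139 106  69]
```

The strip is a wedge-shaped gap in the disc shape itself. It was there before I touched the weight, and the steel disc has the same one, so it doesn't mean the weight is off the stem. Everything else agrees, so I'm handing in.

```bash
python3 -c "
from cell import *
print(finish_job())"
```

```text
the job is handed in; nothing more can be done
None
```

The green weight is on the hanger's stem, turned until its lug is at the red stop post, lying flat, and released. I handed the job in at about 21.4 s.

- **Home on the stem:** I slid it in under the brass cap in small steps until the stem bore on the slot's end. I held it there for about 1 s at about 4 N.
- **Turn to the post:** I turned it about 67° clockwise, keeping it pressed on the stem at about 3 N, until the lug met the post. That was within 1° of the angle I had worked out. I held it there at 5–7 N of sideways push. The highest combined reading was about 11 N, briefly while setting it down.
- **Setting down and letting go:** I lowered it until the stack took its weight, eased off and opened the fingers. The force reading then fell to zero within noise, and the gripper went straight up.

**Last checks, from a close picture after release:**
- The disc centre is about 0.5 mm from the stem position seen earlier.
- The top face is level, at about 46 mm above the ledge.
- The lug is at the post, and the slot faces away from the one below.
- I did not look at the bystanders again at the end. The arm felt nothing unexpected on the way.

One thing looked odd: a wedge-shaped gap shows in the disc between the grip and the cap. It was in the picture taken before I touched the weight, and the steel disc has one too, so I took it as part of the shape.

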